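# Index the dividing table four clicks and lock it

## Robot

A 6-joint arm with a two-finger parallel gripper is mounted at the origin on the work surface; the furniture and walls round the work are solid. World frame = base frame: x ahead of the robot, y to its left, z up, the work surface at z = 0. Lengths are in m, angles in degrees, forces in N, time in s.
With the tool pointing down it reaches from about 0.4 to 0.825 m from the base axis. Payload 7 kg.
Tool frame: the origin (TCP) lies midway between the tips of the shut fingers; the grasp point (between the pads) lies 19 mm behind it; z points along the fingers, x is the direction in which the jaws open and shut, and the axes are right-handed (so a half turn about z gives the same grasp; the last joint's range is limited). The gripper opens to 88 mm and grips with 3 to 60 N. Pads are 19 mm wide; open, the fingers measure 130 mm over their backs; the gripper's body (78 mm by 193 mm) begins 47 mm behind the grasp point.
Start: joints at [92.882, 20.546, 0.682, 0, -70.136, -16.507], TCP at [0.159, 0.656, 0.227] pointing down, gripper open.
Joint ranges: [-176.03, 176.03], [-82.01, 121.73], [-58.28, 71.71], [-173.87, 95.51], [-174.79, -0.11], [-173.66, 173.66]. Speed limits (degrees/s): [136.94, 136.94, 172.46, 180, 180, 180].

## Interface

Orientations are given as [roll, pitch, yaw] about the fixed x, y, z axes, in that order (R = Rz(yaw) Ry(pitch) Rx(roll)).
In Python, from plant import ctrl, vision, nets gives the robot as it stands.
- The arm moves only by the shell command python3 -m jog 'ROWS'. ROWS is text: rows parted by semicolons, each of 7 numbers parted by spaces: the turn, a rotation vector about the tool's x, y, z in units of 0.1 rad (1.0 is 0.1 rad), then the shift along the tool's x, y, z in units of 4 cm (1.0 is 4 cm), then the opening, from -1 (shut) to 1 (fully open). In form: rx ry rz x y z jaw; .... A call has 1 to 8 rows; each row shifts and turns the commanded pose from where the row before left it, along the tool's axes as they then stand; what a row does not reach is not made up. A row lasts 1/8 s, in which the tool goes at most 62.5 mm and 10.7 degrees, less where a joint would pass 70% of its speed; a pose out of reach is approached as far as the arm can. A call with a number of a shift or a turn outside -1 to 1 is refused whole. A call with a gripper value outside its range is refused whole. The fingers move at their own pace and stop on an object; the grip force is fixed at half the most. Time passes only in rows, so rows that do not move let the fingers close. It gives the time, the measured TCP pose, the force and the opening at its end, in the units of the state.
- ctrl.get_obs(): the state, without advancing time (a new reading comes with each control period).
- vision.snapshot(name): name is "side" or "top" or "wrist"; returns (picture, depth): 480x640x3 uint8, red, green, blue; 480x640 float32, m along the optical axis (not along the pixel's ray), 0 where there is no reading.
- vision.camera_info(name): a dict with "camera_matrix" (3x3 intrinsics, pixels), "D" ([k1, k2, p1, p2, k3] as OpenCV has them; the pictures are not rectified), "camera_from_world" (4x4, takes a point from world to camera coordinates); the wrist camera has in their place "tool_from_camera" (4x4, takes a point from camera to tool coordinates, whose origin is the TCP and whose axes are the tool frame's). Camera axes: x right, y down, z forward; pixel columns grow to the right and rows downward; lengths in m; the calibration is good to about 2 mm. A picture is of the moment at which its call begins: read the wrist's pose just before it. camera_info takes no time and is no camera call.
- ctrl.close_job(): hands the job in, once; it reports no verdict.
Trained networks look in the newest picture that a camera, given by its name, has taken for a name from the list of things; names that differ only in an ending like _2 or _b are one class to them, and where a whole thing is asked for, a point or a joint stands for the part that bears it (a point fixed in the world has none). Each returns a list of dicts, best first, with "score" (0 to 1); they miss things now and then, are a little off and sometimes report something else, mostly with a low value. They report only what shows in the picture. A call takes as long as a camera call.
- nets.boxes_of(target, camera): "location" ([x, y, z] in m, in world coordinates, good to about 4 mm: the middle of the surface that is visible of it).
The state is a dict: "clock": time; "joint_pos": joint angles; "qvel": joint speeds; "tau": joint torques, N m; "tool_pos": TCP position; "orientation": TCP orientation; "force": force on the tool from outside, world axes, zero at the start; "moment": the same for the moment, N m; "opening": finger opening in m.
Only numpy, scipy, OpenCV 4.12 (cv2) and the standard library are available. Lean on these libraries where they do the work, as an engineer would, in place of code of your own. Each camera call takes 0.05 s, during which the arm holds its last target.

## Task

Index the small round dividing table for the next hole: with a fingertip in one of the two notches of its round plate, push the plate clockwise (seen from above) exactly four clicks from where it stands, so that it rests in the fourth click stop. Then push the sliding lock bolt at its side fully home towards the plate, not before the plate is set. Only push: do not lift or shift the table, and leave the small things around it where they stand.

Things in the scene. Friction and masses are not known exactly. Their poses are not given: they have to be found in the camera images.
- index_table: dividing table standing loose on the bench, about 3.5 kg. Origin: centre of its underside, on the plate's vertical axis; z up. Round grey base, radius 82 mm, 36 mm high, with a 64 mm wide, 34 mm high tongue on the table's own -y side, out to 154 mm from the axis, that carries the lock bolt. Its yaw varies by up to 0.6 rad.
- index_plate (a joint): turn (rad) of the aluminium plate; 0 at the start, growing CLOCKWISE seen from above. A click stop every 20 degrees (0.349 rad); four clicks are 1.396 rad. It springs to the nearest stop: a push must overcome about 0.17 N m (3 N at 55 mm radius) over the first half of each click, then the plate snaps ahead by itself into the next stop.
- plate_top (a point): centre of the plate's raised top face, 68 mm above the bench, on the axis. The plate is a 140 mm disc: a full thin flange (37 to 45 mm above the bench) with two opposite lobes on it (45 to 68 mm, out to 70 mm radius, each 100 degrees wide), joined by a hub of 36 mm radius. On the hub lies a brass disc (radius 31 mm, up to 73 mm) with a screw (up to 77 mm).
- notch_a (a point): middle of one of the two notches between the lobes, on the flange's top (45 mm above the bench), 55 mm from the axis; turns with the plate. At the start on the table's own +x side. A notch is 80 degrees wide, open above and outwards, 23 mm deep; its flanks are upright radial faces 40 degrees either side of this middle, from 36 to 70 mm radius.
- notch_b (a point): the same in the opposite notch; at the start on the table's own -x side.
- lock_bolt (a joint): travel (m) of the steel lock bolt, 0 at the start (drawn back), 0.018 when fully home against its stop. It slides level along the table's own +y, towards the plate's axis, with about 1.5 N of friction, and stays where it is left.
- bolt_push (a point): centre of the outer face of the bolt's upright dark thumb plate (38 mm wide, 10 mm thick, from 38 to 78 mm above the bench); 60 mm above the bench and at the start 146 mm from the axis on the table's own -y side. Push this face along the table's own +y. The tongue below it is 34 mm high and ends 8 mm further out.
- insulator_a: large bobbin-shaped porcelain insulator, 42 mm wide, 46 mm high, standing beside the table; a bystander, origin at its underside; leave it
- fuse_a: porcelain bottle fuse, 23 mm wide, 50 mm high, standing beside the table; a bystander, origin at its underside; leave it
- fuse_cap: porcelain fuse screw-cap, 40 mm wide, 30 mm high, beside the table; a bystander, origin at its underside; leave it
- insulator_b: small bobbin-shaped porcelain insulator, 34 mm wide, 38 mm high, standing beside the table; a bystander, origin at its underside; leave it
- fuse_carton: small carton, 58 x 95 x 48 mm, to the right; a bystander, origin at its underside; leave it
- pliers: combination pliers lying flat, 62 x 175 x 13 mm, to the right; a bystander, origin at its underside; leave it
- tape_roll: roll of black tape lying flat, 58 x 56 x 19 mm, to the right; a bystander, origin at its underside; leave it

How it is judged:
By the outcome, as a careful person would: the job done as asked, in the order asked, and still so for the second after the job is handed in, with the robot touching nothing.
It also fails if it takes over 58 s, if anything falls off the work surface, if the arm or the gripper's body presses on something with over 40 N, if the wrist force passes 120 N, or if a joint passes its speed limit or range.

## Working session

There is one attempt and no reset: what is moved stays moved. The work goes in short steps, Python scripts to look and compute and a shell command to move; the robot and the scene stay as the last step left them, time stands still between calls to the robot, and variables do not carry over. Pictures are saved under pics/ and viewed, and the job is handed in when it is done.

```bash
ls; mkdir -p pics; python3 - <<'E'
from plant import ctrl, vision, nets
import cv2
print(ctrl.get_obs())
for n in ("top","side"):
    p,d=vision.snapshot(n); cv2.imwrite(f"pics/{n}0.png",p[:,:,::-1])
    for t in ["index_table","plate_top","notch_a","notch_b","bolt_push","lock_bolt","insulator_a","fuse_a","fuse_cap","fuse_carton","pliers","tape_roll"]:
        try: print(n,t,[(r['score'],[round(float(v),4) for v in r['location']]) for r in nets.boxes_of(t,n)][:3])
        except Exception as e: print(t,e)
print(ctrl.get_obs()['clock'])
E
```

```text
pics
{'clock': 0.0, 'joint_pos': array([ 9.28817970e+01,  2.05904645e+01,  6.33627010e-01, -2.02537401e-02,
       -7.01368212e+01, -1.65070853e+01]), 'qvel': array([-0.02902056,  0.06320622,  0.14704972, -0.02839835,  0.06018424,
       -0.01712803]), 'tau': array([ 7.39320203e-04, -5.82710016e+01,  2.93051237e+01,  6.99691191e+00,
        6.98405929e-03, -1.50035248e-04]), 'tool_pos': array([0.15891895, 0.65551266, 0.22563212]), 'orientation': array([-1.79991641e+02, -9.52088327e-02, -1.03632193e+02]), 'force': array([ 0.06458967, -0.09527477,  0.21452703]), 'moment': array([ 0.03690625, -0.05444704,  0.00720292]), 'opening': 0.08749586269791348}
top index_table [(0.73, [0.5137, 0.0298, 0.0502])]
top plate_top [(0.59, [0.5173, 0.0486, 0.0706])]
top notch_a [(0.74, [0.5203, 0.0527, 0.0683])]
top notch_b [(0.74, [0.5203, 0.0527, 0.0683])]
top bolt_push [(0.87, [0.5281, -0.0758, 0.0504])]
top lock_bolt [(0.97, [0.5218, -0.07, 0.0471])]
top insulator_a [(0.77, [0.631, 0.1021, 0.0335]), (0.71, [0.615, -0.0416, 0.0443])]
top fuse_a []
top fuse_cap []
top fuse_carton [(0.85, [0.5906, -0.3527, 0.0468])]
top pliers [(0.62, [0.3473, -0.3082, 0.0103])]
top tape_roll [(0.69, [0.4933, -0.3641, 0.0188])]
side index_table [(0.64, [0.5121, 0.0765, 0.0492])]
side plate_top [(0.72, [0.52, 0.0606, 0.0733])]
side notch_a [(0.68, [0.5138, 0.0638, 0.0689])]
side notch_b [(0.68, [0.5138, 0.0638, 0.0689])]
side bolt_push [(0.84, [0.5199, -0.0865, 0.0476]), (0.37, [0.5176, 0.0633, 0.0687])]
side lock_bolt [(0.56, [0.5238, -0.0864, 0.0522]), (0.33, [0.4903, -0.3475, 0.0108])]
side insulator_a [(0.87, [0.622, -0.0277, 0.0265]), (0.68, [0.6275, 0.1116, 0.0208]), (0.27, [0.5166, 0.0622, 0.0711])]
side fuse_a []
side fuse_cap [(0.66, [0.4319, 0.1733, 0.0225])]
side fuse_carton [(0.83, [0.587, -0.3288, 0.0394])]
side pliers [(0.64, [0.341, -0.307, 0.0066]), (0.59, [0.5151, 0.0626, 0.0696])]
side tape_roll [(0.63, [0.492, -0.3466, 0.0093])]
1.3
```

View pics/top0.png

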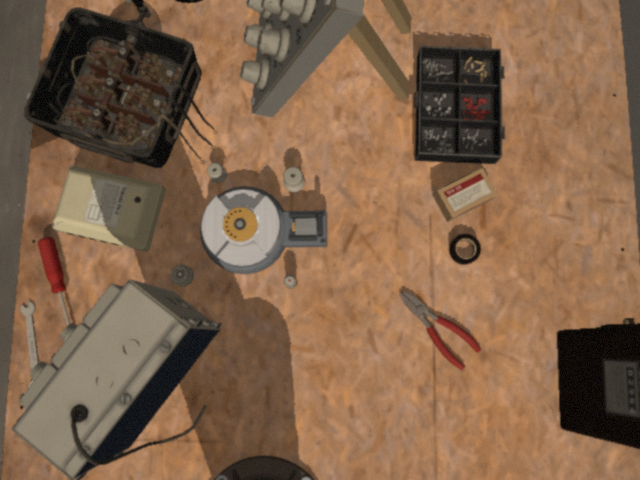

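View pics/side0.png

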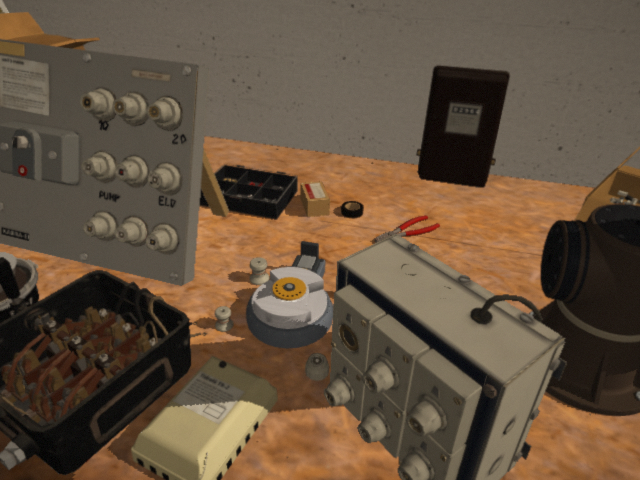

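The top view shows the table at about (240,225) px with its bolt tongue pointing right (world -y) and insulators and a fuse around it. Next, exact geometry from the depth image.

```bash
cat > h.py <<'E'
from plant import ctrl, vision, nets
import cv2, numpy as np
def cloud(n, pose=None):
    p,d=vision.snapshot(n); i=vision.camera_info(n); K=np.array(i["camera_matrix"]);D=np.array(i["D"])
    v,u=np.mgrid[0:480,0:640]
    un=cv2.undistortPoints(np.stack([u.ravel(),v.ravel()],1).astype(float)[:,None],K,D)[:,0]
    z=d.ravel().astype(float); c=np.c_[un*z[:,None],z]
    T=np.linalg.inv(np.array(i["camera_from_world"]))
    w=c@T[:3,:3].T+T[:3,3]; w[z==0]=np.nan
    return p,w.reshape(480,640,3)
E
python3 - <<'E'
from h import *
p,w=cloud("top"); np.save("w.npy",w)
cv2.imwrite("pics/crop.png",cv2.resize(p[140:310,160:350,::-1],None,fx=4,fy=3.5,interpolation=cv2.INTER_CUBIC))
x,y,z=w[...,0],w[...,1],w[...,2]
near=(abs(x-.517)<.2)&(abs(y-.03)<.2)
print("bench",np.nanmedian(z[near&(z<.015)]))
m=(np.hypot(x-.517,y-.06)<.08)
print(np.histogram(z[m],bins=np.arange(.02,.09,.004)))
def circ(x,y):
    A=np.c_[2*x,2*y,np.ones_like(x)];s=np.linalg.lstsq(A,x*x+y*y,rcond=None)[0];return s[:2],np.sqrt(s[2]+s[0]**2+s[1]**2)
# brass disc / lobes
for lo,hi in((.063,.085),(.0705,.08),(.04,.085)):
    mm=(m&(z>lo)&(z<hi)).astype(np.uint8)
    c,_=cv2.findContours(mm,cv2.RETR_EXTERNAL,cv2.CHAIN_APPROX_NONE); c=max(c,key=len)[:,0]
    P=w[c[:,1],c[:,0]]; print(lo,len(P),circ(P[:,0],P[:,1]))
# notch angles: annulus 45..66
cx,cy=.517,.06
# color brass
hsv=cv2.cvtColor(p,cv2.COLOR_RGB2HSV); b=m&(hsv[...,1]>140)
print("brass",b.sum(),np.nanmean(w[b],0))
# heights elsewhere
H=np.where(np.isfinite(z),z,0)
for xx in np.arange(.25,.95,.05):
    print(round(xx,2),[int(1000*np.max(np.append(z[(abs(x-xx)<.025)&(abs(y-yy)<.025)],0))) for yy in np.arange(.5,-.4,-.05)])
E
```

```text
bench -7.109365415791657e-05
(array([  41,   85,   82,  256,  160,  435,  869,   90,   25,   28,   77,
       1140, 1269,  574,   90,    1,    0]), array([0.02 , 0.024, 0.028, 0.032, 0.036, 0.04 , 0.044, 0.048, 0.052,
       0.056, 0.06 , 0.064, 0.068, 0.072, 0.076, 0.08 , 0.084, 0.088]))
0.063 225 (array([0.52062908, 0.04829563]), np.float64(0.05818066577851046))
0.0705 109 (array([0.52122475, 0.04762872]), np.float64(0.029527831362143334))
0.04 223 (array([0.52110607, 0.04806214]), np.float64(0.06820991684393955))
brass 702 [0.52209754 0.04726107 0.07285537]
0.25 [4, 10, 10, 229, 256, 260, 259, 261, 6, 5, 6, 6, 6, 5, 6, 6, 6, 13]
0.3 [2, 12, 8, 182, 230, 256, 256, 258, 260, 7, 7, 5, 6, 5, 5, 5, 16, 17]
0.35 [5, 9, 19, 22, 188, 255, 256, 256, 257, 6, 5, 5, 5, 6, 7, 13, 15, 16]
0.4 [2, 7, 30, 18, 5, 229, 255, 255, 7, 5, 5, 52, 5, 7, 6, 17, 15, 5]
0.45 [1, 23, 35, 6, 6, 6, 19, 35, 70, 50, 70, 50, 5, 7, 6, 6, 7, 22]
0.5 [2, 33, 57, 60, 64, 62, 34, 29, 75, 81, 77, 54, 82, 7, 6, 7, 5, 23]
0.55 [0, 6, 62, 64, 64, 65, 56, 26, 73, 79, 76, 54, 82, 6, 7, 6, 51, 54]
0.6 [2, 6, 57, 63, 64, 63, 58, 5, 48, 49, 65, 50, 7, 5, 6, 6, 53, 53]
0.65 [1, 5, 28, 116, 117, 116, 116, 15, 42, 6, 5, 50, 6, 6, 5, 49, 52, 53]
0.7 [0, 116, 117, 116, 111, 86, 120, 115, 10, 6, 6, 6, 6, 6, 5, 52, 47, 44]
0.75 [2, 115, 117, 95, 113, 92, 120, 121, 8, 127, 235, 340, 411, 404, 6, 50, 51, 46]
0.8 [0, 0, 117, 96, 109, 103, 87, 115, 6, 134, 245, 351, 369, 288, 219, 99, 54, 43]
0.85 [4, 3, 117, 89, 104, 124, 117, 116, 5, 136, 242, 242, 6, 6, 7, 6, 53, 52]
0.9 [0, 4, 116, 115, 116, 145, 3, 6, 6, 129, 151, 0, 3, 5, 129, 108, 50, 48]
```

View pics/crop.png

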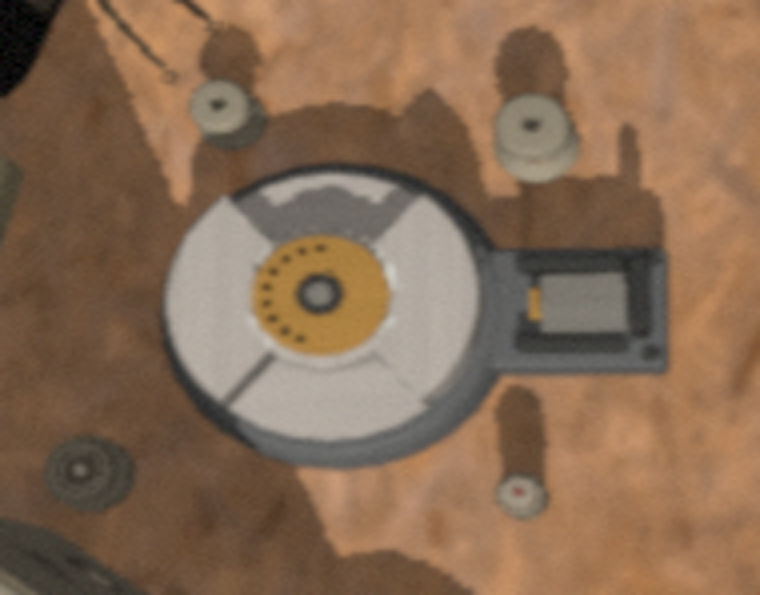

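```bash
python3 - <<'E'
from h import *
w=np.load("w.npy");x,y,z=w[...,0],w[...,1],w[...,2]
print("cam",np.linalg.inv(np.array(vision.camera_info("top")["camera_from_world"]))[:3,3])
cx,cy=.5212,.0478
r=np.hypot(x-cx,y-cy);a=np.degrees(np.arctan2(y-cy,x-cx))
m=(r>.042)&(r<.066)
for t in range(-180,180,5):
    s=z[m&(a>=t)&(a<t+5)]; print(t,len(s),round(float(np.median(s)),3),end=" | ")
print()
m=(y<-.03)&(y>-.14)&(abs(x-.525)<.06)
for lo,hi in((.025,.04),(.04,.07),(.07,.09)):
    q=m&(z>lo)&(z<hi); P=w[q]; print(lo,q.sum(),P.mean(0),P.min(0),P.max(0))
q=m&(z>.07); P=w[q][:,:2].astype(np.float32); print("thumb",cv2.minAreaRect(P))
q=m&(z>.025); P=w[q][:,:2].astype(np.float32); print("tongue",cv2.minAreaRect(P))
# bystanders
z2=(z>.012)&(r>.088)&(r<.2)&(abs(x-.52)<.16)
n,l,s,c=cv2.connectedComponentsWithStats(z2.astype(np.uint8))
for k in range(1,n):
    if s[k,4]>20:
        P=w[l==k]; print(s[k,4],np.round(P.min(0),3),np.round(P.max(0),3),"top mean",np.round(P[P[:,2]>P[:,2].max()-.012].mean(0),3))
E
```

```text
cam [ 0.33006672 -0.11018601  1.10803121]
-180 39 0.045 | -175 33 0.046 | -170 34 0.045 | -165 32 0.045 | -160 38 0.045 | -155 33 0.044 | -150 37 0.045 | -145 31 0.045 | -140 38 0.067 | -135 34 0.068 | -130 35 0.068 | -125 36 0.068 | -120 35 0.068 | -115 36 0.068 | -110 35 0.068 | -105 36 0.069 | -100 35 0.067 | -95 36 0.069 | -90 36 0.068 | -85 32 0.068 | -80 36 0.069 | -75 32 0.067 | -70 38 0.067 | -65 33 0.068 | -60 36 0.068 | -55 37 0.069 | -50 35 0.068 | -45 30 0.068 | -40 16 0.067 | -35 15 0.045 | -30 32 0.044 | -25 32 0.045 | -20 38 0.045 | -15 32 0.044 | -10 32 0.045 | -5 32 0.044 | 0 32 0.045 | 5 33 0.045 | 10 32 0.044 | 15 35 0.045 | 20 31 0.045 | 25 34 0.045 | 30 31 0.045 | 35 33 0.045 | 40 37 0.067 | 45 35 0.068 | 50 34 0.068 | 55 36 0.068 | 60 32 0.068 | 65 36 0.068 | 70 31 0.068 | 75 37 0.068 | 80 34 0.068 | 85 35 0.068 | 90 34 0.068 | 95 33 0.069 | 100 34 0.068 | 105 35 0.068 | 110 38 0.068 | 115 34 0.067 | 120 37 0.068 | 125 35 0.067 | 130 39 0.067 | 135 30 0.067 | 140 70 0.054 | 145 39 0.044 | 150 33 0.045 | 155 37 0.045 | 160 32 0.045 | 165 34 0.045 | 170 36 0.045 |
[... 530 characters left out ...]
, -0.06751538813114166), (0.06407197564840317, 0.075081005692482), 0.9336193203926086)
146 [0.631 0.195 0.037] [0.656 0.214 0.116] top mean [0.641 0.204 0.111]
198 [0.616 0.09  0.012] [0.644 0.116 0.043] top mean [0.63  0.103 0.037]
317 [ 0.601 -0.058  0.012] [ 0.635 -0.024  0.051] top mean [ 0.618 -0.041  0.045]
1477 [0.48  0.204 0.012] [0.609 0.248 0.066] top mean [0.55  0.237 0.058]
1322 [ 0.491 -0.105  0.012] [ 0.556 -0.035  0.083] top mean [ 0.525 -0.092  0.078]
366 [0.416 0.14  0.012] [0.453 0.18  0.035] top mean [0.435 0.16  0.028]
147 [ 0.414 -0.052  0.015] [ 0.436 -0.029  0.053] top mean [ 0.425 -0.041  0.046]
1603 [0.36  0.114 0.012] [0.406 0.202 0.256] top mean [0.378 0.161 0.252]
```

The plate axis is at about (0.521, 0.048) and the table yaw is about +1.2°. Notch A faces world +x, with its pushing flank at about -39°. I'll lift first to clear the 0.26 m box, then cross.

```bash
python3 -m jog '0 0 0 0 0 -0.5 -1; 0 0 0 0 0 -1 -1; 0 0 0 0 0 -1 -1; 0 0 0 0 0 -1 -1; 0 0 0 0 0 -0.5 -1; 0 0 0 0.3 -0.33 0 -1; 0 0 0 0.6 -0.67 0 -1; 0 0 0 0.8 -0.9 0 -1'
```

```text
clock: 2.35
tool_pos: [0.2172, 0.5706, 0.3848]
orientation: [-180.0, -0.1, -103.6]
force: [1.3, -0.1, -0.1]
opening: 0.0133
```

```bash
python3 -m jog '0 0 0 0.88 -0.98 0 -1; 0 0 0 0.88 -0.98 0 -1; 0 0 0 0.88 -0.98 0 -1; 0 0 0 0.88 -0.98 0 -1; 0 0 0 0.88 -0.98 0 -1; 0 0 0 0.88 -0.98 0 -1; 0 0 0 0.88 -0.98 0 -1; 0 0 0 0.88 -0.98 0 -1' && python3 -m jog '0 0 0 0.88 -0.98 0 -1; 0 0 0 0.88 -0.98 0 -1; 0 0 -0.8 0.8 -0.9 0 -1; 0 0 -0.8 0.5 -0.55 0 -1; 0 0 -0.78 0.2 -0.2 0 -1; 0 0 0 0 0 0 -1'
python3 - <<'E'
from h import *
o=ctrl.get_obs(); print(o)
p,d=vision.snapshot("wrist"); cv2.imwrite("pics/w1.png",p[:,:,::-1]); print(vision.camera_info("wrist"))
E
```

```text
clock: 3.35
tool_pos: [0.4554, 0.222, 0.3858]
orientation: [180.0, -0.0, -103.6]
force: [1.5, 0.8, 0.8]
opening: 0.0005
clock: 4.1
tool_pos: [0.5679, 0.0649, 0.3853]
orientation: [179.9, -0.0, -90.1]
force: [0.0, 0.1, 0.3]
opening: 0.0006
{'clock': 4.1, 'joint_pos': array([ 2.61155499e+01,  7.32863946e+00,  3.36399154e+00, -1.36943782e-02,
       -8.61411176e+01,  6.37583273e+01]), 'qvel': array([ 1.44632166, -0.76156   ,  0.04635438, -0.13786889, -0.12938601,
       -3.26169809]), 'tau': array([ -0.7707417 , -41.19371653,  31.48641944,   7.46555194,
         0.10229591,   0.85776201]), 'tool_pos': array([0.56793775, 0.0649138 , 0.38534559]), 'orientation': array([ 1.79899094e+02, -3.45115144e-02, -9.01270266e+01]), 'force': array([0.01248403, 0.10920439, 0.33006319]), 'moment': array([ 0.01219037,  0.0335872 , -0.01096476]), 'opening': 0.0005567983207658008}
{'camera_matrix': array([[378.89788603,   0.        , 314.66100339],
       [  0.        , 378.89788603, 241.64050317],
       [  0.        ,   0.        ,   1.        ]]), 'D': array([-0.07273045,  0.        ,  0.        ,  0.        ,  0.        ]), 'tool_from_camera': array([[ 9.99999626e-01, -1.40430612e-04,  8.53612703e-04,
        -1.20503166e-03],
       [-8.74671775e-05,  9.65266784e-01,  2.61266203e-01,
        -6.89803190e-02],
       [-8.60653761e-04, -2.61266180e-01,  9.65266410e-01,
        -1.57581691e-01],
       [ 0.00000000e+00,  0.00000000e+00,  0.00000000e+00,
         1.00000000e+00]])}
```

View pics/w1.png

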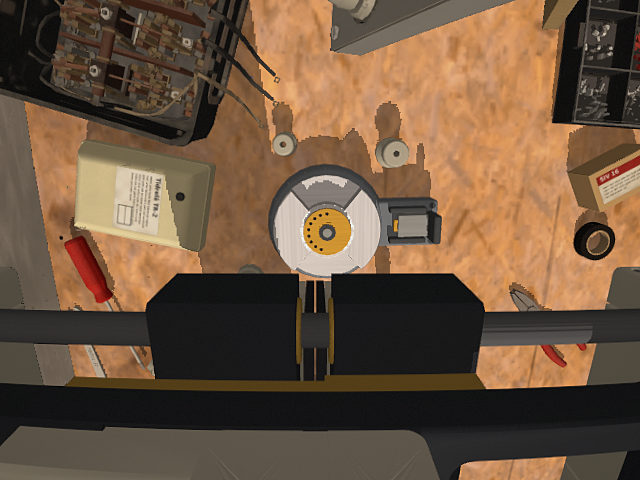

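Wrist picture: the table plate is at (327,225) px, notch A on top at (330,185), bolt at right (415,225), and the shut fingers at (315,300). I'll measure the finger shape in tool coordinates from the depth.

```bash
cat >> h.py <<'E'
def wrist():
    o=ctrl.get_obs(); p,d=vision.snapshot("wrist"); i=vision.camera_info("wrist"); K=np.array(i["camera_matrix"]);D=np.array(i["D"])
    v,u=np.mgrid[0:480,0:640]
    un=cv2.undistortPoints(np.stack([u.ravel(),v.ravel()],1).astype(float)[:,None],K,D)[:,0]
    z=d.ravel().astype(float); c=np.c_[un*z[:,None],z]; T=np.array(i["tool_from_camera"])
    t=c@T[:3,:3].T+T[:3,3]; t[z==0]=np.nan
    from scipy.spatial.transform import Rotation as R
    M=R.from_euler("xyz",o["orientation"],degrees=True).as_matrix()
    w=t@M.T+o["tool_pos"]
    return p,t.reshape(480,640,3),w.reshape(480,640,3)
E
python3 - <<'E'
from h import *
p,t,w=wrist()
x,y,z=t[...,0],t[...,1],t[...,2]
for lo in np.arange(-.10,.02,.01):
    m=(z>=lo)&(z<lo+.01); P=t[m]
    if len(P): print(round(lo,2),len(P),np.round(P.min(0),3),np.round(P.max(0),3))
wx,wy,wz=w[...,0],w[...,1],w[...,2]
m=(np.hypot(wx-.521,wy-.048)<.034)&(wz>.0705)&(wz<.0755); print("brass",w[m].mean(0),m.sum())
m=(np.hypot(wx-.521,wy-.048)<.08)&(wz>.055); P=w[m]; print(P.min(0),P.max(0))
m=(wy<-.07)&(wy>-.13)&(wz>.06)&(abs(wx-.525)<.05); P=w[m]; print(P.min(0),P.max(0),P.mean(0))
E
```

```text
-0.1 10317 [-0.064 -0.038 -0.1  ] [ 0.067  0.004 -0.09 ]
-0.09 36850 [-0.078 -0.038 -0.09 ] [ 0.081  0.022 -0.08 ]
-0.08 9455 [-0.083 -0.038 -0.08 ] [ 0.083  0.032 -0.07 ]
-0.07 2331 [-0.085 -0.038 -0.07 ] [ 0.085  0.036 -0.06 ]
-0.06 82 [-0.005 -0.006 -0.06 ] [ 0.003  0.005 -0.05 ]
-0.05 690 [-0.005 -0.003 -0.05 ] [ 0.003  0.012 -0.044]
-0.04 67 [-0.006 -0.011 -0.036] [ 0.003 -0.008 -0.03 ]
-0.03 212 [-0.007 -0.01  -0.03 ] [ 0.005 -0.008 -0.02 ]
-0.02 361 [-0.008 -0.011 -0.02 ] [ 0.005 -0.004 -0.01 ]
-0.01 224 [-0.008 -0.01  -0.01 ] [ 0.006 -0.007 -0.   ]
-0.0 17 [-0.005 -0.009  0.   ] [ 0.003 -0.008  0.002]
brass [0.52264436 0.05034712 0.07261761] 1675
[ 0.46818541 -0.01985824  0.05524016] [0.60099928 0.11930599 0.50345376]
[ 0.50713596 -0.09583282  0.06021064] [ 0.5447652  -0.08455669  0.0792999 ] [ 0.52683124 -0.0884852   0.07382276]
```

```bash
python3 -m jog '0 0 0 0.4 -0.22 0.5 -1; 0 0 0 0 0 1 -1; 0 0 0 0 0 1 -1; 0 0 0 0 0 1 -1; 0 0 0 0 0 1 -1; 0 0 0 0 0 1 -1; 0 0 0 0 0 0.8 -1; 0 0 0 0 0 0.3 -1'
python3 - <<'E'
from h import *
p,t,w=wrist(); cv2.imwrite("pics/w2.png",p[:,:,::-1])
p,_=vision.snapshot("side"); cv2.imwrite("pics/s2.png",cv2.resize(p[180:380,180:400,::-1],None,fx=3,fy=3))
print(ctrl.get_obs()['tool_pos'])
E
```

```text
clock: 5.2
tool_pos: [0.5756, 0.0504, 0.1209]
orientation: [179.9, -0.0, -90.0]
force: [0.3, -0.2, 0.4]
opening: 0.0001
[0.57640916 0.05041122 0.1219215 ]
```

View pics/w2.png

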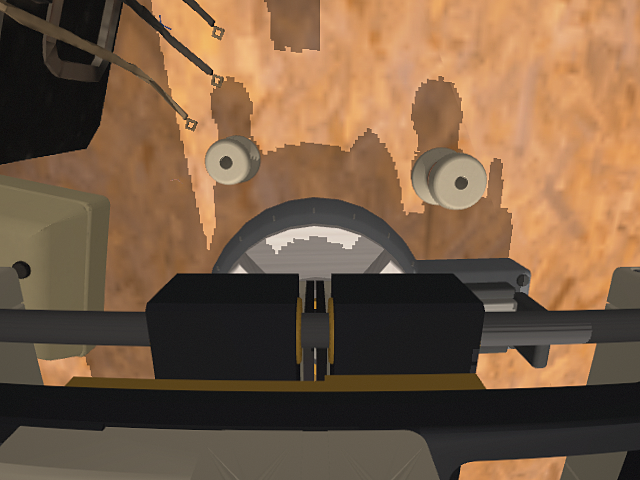

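View pics/s2.png

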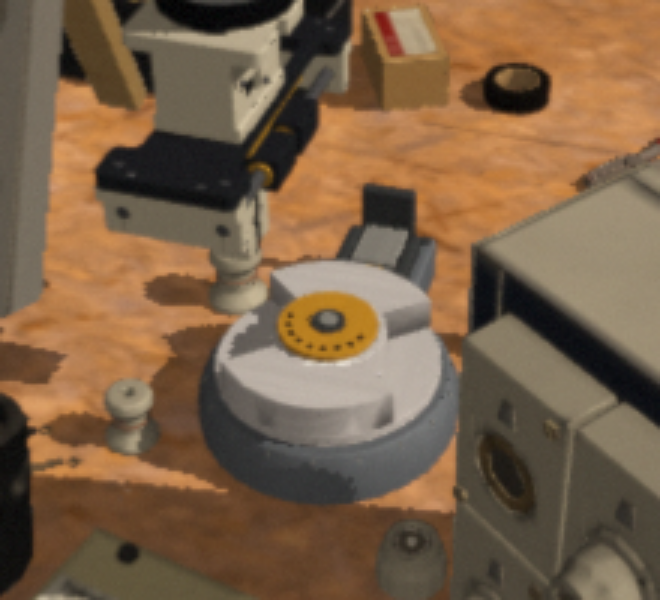

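The wrist view shows the fingers (315,310) lined up on notch A, with its flanks at (245,262) and (385,262). The side view agrees. Descending.

```bash
python3 -m jog '0 0 0 0 0 0.7 -1; 0 0 0 0 0 0.6 -1; 0 0 0 0 0 0.4 -1; 0 0 0 0 0 0.06 -1; 0 0 0 0 0 0 -1'
```

```text
clock: 5.92
tool_pos: [0.5777, 0.0504, 0.053]
orientation: [-179.9, 0.0, -90.0]
force: [-0.3, -0.2, -0.1]
opening: 0.0004
```

```bash
python3 -m jog '0 0 0.87 0.121 0.005 0 -1; 0 0 0.87 0.121 0.005 0 -1; 0 0 0.87 0.121 0.005 0 -1; 0 0 0 0 0 0 -1' && python3 -m jog '0 0 0.44 0.061 0.0015 0 -1; 0 0 0.44 0.061 0.0015 0 -1; 0 0 0 0 0 0 -1'&& python3 -m jog '0 0 0.44 0.061 0.0015 0 -1; 0 0 0.44 0.061 0.0015 0 -1;  0 0 0 0 0 0 -1'
```

```text
clock: 6.42
tool_pos: [0.5758, 0.0358, 0.0532]
orientation: [-179.9, 0.1, -104.9]
force: [-0.2, 0.5, 0.5]
opening: 0.0006
clock: 6.8
tool_pos: [0.5743, 0.0314, 0.0528]
orientation: [-179.9, 0.0, -109.9]
force: [-0.7, 0.7, 0.3]
opening: 0.0005
clock: 7.18
tool_pos: [0.5731, 0.0274, 0.0529]
orientation: [-179.9, 0.1, -114.9]
force: [2.9, 3.3, 0.1]
opening: 0.0005
```

Contact is made, and the force direction matches the flank normal. I'll step on and watch for the snap.

```bash
for i in 1; do
python3 -m jog '0 0 0.44 0.061 0.0015 0 -1; 0 0 0 0 0 0 -1' 
python3 -m jog '0 0 0.44 0.061 0.0015 0 -1; 0 0 0 0 0 0 -1' 
python3 -m jog '0 0 0.44 0.061 0.0015 0 -1; 0 0 0 0 0 0 -1' 
python3 -m jog '0 0 0.44 0.061 0.0015 0 -1; 0 0 0 0 0 0 -1' 
python3 -m jog '0 0 0.44 0.061 0.0015 0 -1; 0 0 0 0 0 0 -1' 
python3 -m jog '0 0 0.44 0.061 0.0015 0 -1; 0 0 0 0 0 0 -1' ; done | grep -v -e opening
```

```text
clock: 7.42
tool_pos: [0.5715, 0.0248, 0.0527]
orientation: [-179.9, 0.1, -117.4]
force: [1.9, 2.0, 2.3]
clock: 7.68
tool_pos: [0.5689, 0.022, 0.0519]
orientation: [179.9, -0.1, -120.0]
force: [-1.2, -0.6, 0.0]
clock: 7.92
tool_pos: [0.5678, 0.02, 0.0519]
orientation: [180.0, -0.1, -122.5]
force: [-0.3, 0.6, 0.2]
clock: 8.18
tool_pos: [0.5667, 0.0181, 0.0521]
orientation: [180.0, -0.0, -125.0]
force: [0.1, 0.6, 1.0]
clock: 8.43
tool_pos: [0.5654, 0.0162, 0.0521]
orientation: [180.0, -0.0, -127.5]
force: [-0.0, 0.1, -0.6]
clock: 8.68
tool_pos: [0.5643, 0.0146, 0.0522]
orientation: [-180.0, 0.0, -130.0]
force: [1.9, -0.3, -0.7]
```

```bash
for i in 1; do
python3 -m jog '0 0 0.44 0.061 0.0015 0 -1; 0 0 0 0 0 0 -1' 
python3 -m jog '0 0 0.44 0.061 0.0015 0 -1; 0 0 0 0 0 0 -1' 
python3 -m jog '0 0 0.44 0.061 0.0015 0 -1; 0 0 0 0 0 0 -1' 
python3 -m jog '0 0 0.44 0.061 0.0015 0 -1; 0 0 0 0 0 0 -1' 
python3 -m jog '0 0 0.44 0.061 0.0015 0 -1; 0 0 0 0 0 0 -1' ; done | grep -v -e opening
python3 - <<'E'
from h import *
p,_=vision.snapshot("side"); cv2.imwrite("pics/s3.png",cv2.resize(p[180:380,180:400,::-1],None,fx=3,fy=3))
E
```

```text
clock: 8.93
tool_pos: [0.5631, 0.0129, 0.0523]
orientation: [-180.0, 0.1, -132.6]
force: [2.5, 2.2, -1.3]
clock: 9.18
tool_pos: [0.5613, 0.0111, 0.0523]
orientation: [-180.0, 0.1, -135.1]
force: [2.4, 2.3, -1.8]
clock: 9.43
tool_pos: [0.5582, 0.0088, 0.052]
orientation: [180.0, -0.1, -137.6]
force: [-0.7, 0.0, -0.7]
clock: 9.68
tool_pos: [0.5564, 0.0072, 0.052]
orientation: [180.0, -0.1, -140.1]
force: [0.4, 0.1, 0.1]
clock: 9.93
tool_pos: [0.5548, 0.0058, 0.0521]
orientation: [180.0, -0.0, -142.7]
force: [-0.3, 0.0, 0.1]
```

View pics/s3.png

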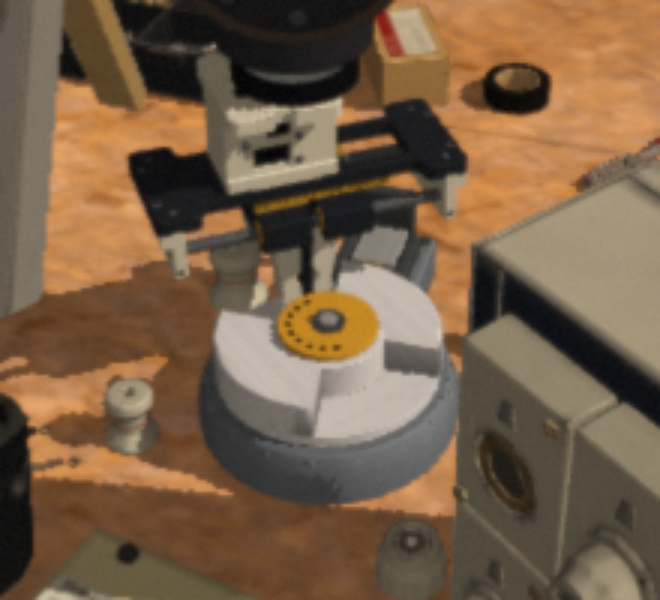

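The second snap is felt, and the side view shows notch B turned round to (370,375), about 40°. Continuing to the third and fourth.

```bash
for i in 1; do
python3 -m jog '0 0 0.44 0.061 0.0015 0 -1; 0 0 0.44 0.061 0.0015 0 -1; 0 0 0 0 0 0 -1' 
python3 -m jog '0 0 0.44 0.061 0.0015 0 -1; 0 0 0 0 0 0 -1' 
python3 -m jog '0 0 0.44 0.061 0.0015 0 -1; 0 0 0 0 0 0 -1' 
python3 -m jog '0 0 0.44 0.061 0.0015 0 -1; 0 0 0 0 0 0 -1' 
python3 -m jog '0 0 0.44 0.061 0.0015 0 -1; 0 0 0 0 0 0 -1' 
python3 -m jog '0 0 0.44 0.061 0.0015 0 -1; 0 0 0 0 0 0 -1' ; done | grep -v -e opening
python3 - <<'E'
from h import *
p,w=cloud("side"); cv2.imwrite("pics/s4.png",cv2.resize(p[180:380,180:400,::-1],None,fx=3,fy=3))
x,y,z=w[...,0],w[...,1],w[...,2]
r=np.hypot(x-.522,y-.049);a=np.degrees(np.arctan2(y-.049,x-.522))
for t in range(40,180,5):
    s=z[(r>.042)&(r<.066)&(a>=t)&(a<t+5)&(z<.08)]; print(t,len(s),round(float(np.median(s)),3) if len(s) else 0,end=" | ")
E
```

```text
clock: 10.35
tool_pos: [0.5511, 0.0032, 0.0522]
orientation: [-180.0, -0.0, -147.7]
force: [-0.5, 0.5, 0.9]
clock: 10.6
tool_pos: [0.5496, 0.0022, 0.0523]
orientation: [-180.0, 0.0, -150.2]
force: [1.9, 1.0, -1.1]
clock: 10.85
tool_pos: [0.5476, 0.001, 0.0524]
orientation: [-180.0, 0.1, -152.7]
force: [2.2, 0.4, -2.9]
clock: 11.1
tool_pos: [0.5451, -0.0001, 0.0523]
orientation: [-180.0, 0.0, -155.2]
force: [2.2, 0.1, -1.2]
clock: 11.35
tool_pos: [0.5417, -0.0014, 0.052]
orientation: [180.0, -0.1, -157.8]
force: [0.3, -0.1, 0.4]
clock: 11.6
tool_pos: [0.5396, -0.0023, 0.052]
orientation: [180.0, -0.1, -160.3]
force: [-1.2, -0.1, -0.0]
40 19 0.069 | 45 29 0.068 | 50 22 0.069 | 55 23 0.069 | 60 27 0.068 | 65 26 0.069 | 70 24 0.069 | 75 39 0.068 | 80 78 0.053 | 85 25 0.046 | 90 25 0.045 | 95 23 0.046 | 100 24 0.046 | 105 25 0.046 | 110 24 0.046 | 115 25 0.046 | 120 26 0.046 | 125 24 0.045 | 130 25 0.045 | 135 23 0.045 | 140 25 0.046 | 145 21 0.046 | 150 25 0.045 | 155 37 0.046 | 160 123 0.059 | 165 18 0.068 | 170 28 0.068 | 175 19 0.069 |
```

Depth says notch B is now centred at 121°, which is exactly three clicks. Now the fourth, stopping straight after the snap.

```bash
for i in 1; do
python3 -m jog '0 0 0.44 0.061 0.0015 0 -1; 0 0 0.44 0.061 0.0015 0 -1; 0 0 0 0 0 0 -1' 
python3 -m jog '0 0 0.44 0.061 0.0015 0 -1; 0 0 0 0 0 0 -1' 
python3 -m jog '0 0 0.44 0.061 0.0015 0 -1; 0 0 0 0 0 0 -1' 
python3 -m jog '0 0 0.44 0.061 0.0015 0 -1; 0 0 0 0 0 0 -1' 
python3 -m jog '0 0 0.35 0.049 0.001 0 -1; 0 0 0 0 0 0 -1'; done | grep -v -e opening
cat > ang.py <<'E'
from h import *
import sys
p,w=cloud("side"); cv2.imwrite("pics/%s.png"%sys.argv[1],cv2.resize(p[180:380,180:400,::-1],None,fx=3,fy=3))
x,y,z=w[...,0],w[...,1],w[...,2]
r=np.hypot(x-.522,y-.049);a=np.degrees(np.arctan2(y-.049,x-.522))
for t in range(20,180,5):
    s=z[(r>.042)&(r<.066)&(a>=t)&(a<t+5)&(z<.08)]; print(t,len(s),round(float(np.median(s)),3) if len(s) else 0,end=" | ")
E
python3 ang.py s5
```

```text
clock: 12.02
tool_pos: [0.5353, -0.0036, 0.0521]
orientation: [180.0, -0.0, -165.4]
force: [0.3, 0.1, -0.6]
clock: 12.28
tool_pos: [0.5333, -0.004, 0.0522]
orientation: [-180.0, 0.0, -167.9]
force: [-0.2, 0.2, -0.6]
clock: 12.52
tool_pos: [0.5313, -0.0044, 0.0523]
orientation: [-180.0, 0.0, -170.4]
force: [2.7, -0.7, -0.4]
clock: 12.78
tool_pos: [0.5289, -0.0047, 0.0523]
orientation: [180.0, 0.1, -172.9]
force: [4.0, -1.2, -1.7]
clock: 13.02
tool_pos: [0.5264, -0.0049, 0.0522]
orientation: [180.0, 0.0, -175.0]
force: [1.5, 0.5, 0.3]
20 19 0.068 | 25 24 0.069 | 30 20 0.069 | 35 23 0.069 | 40 25 0.069 | 45 26 0.069 | 50 22 0.068 | 55 24 0.069 | 60 25 0.069 | 65 27 0.069 | 70 107 0.058 | 75 28 0.046 | 80 26 0.046 | 85 25 0.046 | 90 25 0.046 | 95 26 0.046 | 100 23 0.046 | 105 24 0.046 | 110 21 0.045 | 115 27 0.045 | 120 28 0.046 | 125 28 0.046 | 130 25 0.046 | 135 28 0.046 | 140 21 0.046 | 145 22 0.046 | 150 114 0.057 | 155 34 0.068 | 160 19 0.069 | 165 24 0.069 | 170 25 0.069 | 175 19 0.069 |
```

Plate at about 69.5°, right at the hump; a little more.

```bash
python3 -m jog '0 0 0.35 0.049 0.001 0 -1; 0 0 0 0 0 0 -1; 0 0 0 0 0 0 -1'; python3 ang.py s6
```

```text
clock: 13.45
tool_pos: [0.5237, -0.0054, 0.052]
orientation: [-180.0, -0.1, -177.0]
force: [-0.6, 0.2, -0.1]
opening: 0.0004
20 19 0.069 | 25 23 0.069 | 30 25 0.069 | 35 20 0.069 | 40 27 0.068 | 45 22 0.069 | 50 20 0.069 | 55 61 0.063 | 60 94 0.057 | 65 25 0.046 | 70 23 0.045 | 75 26 0.046 | 80 27 0.046 | 85 25 0.046 | 90 21 0.046 | 95 28 0.045 | 100 24 0.046 | 105 27 0.045 | 110 26 0.045 | 115 23 0.046 | 120 27 0.046 | 125 26 0.046 | 130 25 0.046 | 135 29 0.046 | 140 96 0.06 | 145 23 0.069 | 150 26 0.068 | 155 23 0.069 | 160 21 0.068 | 165 24 0.068 | 170 22 0.069 | 175 25 0.068 |
```

Notch B is centred at 101°, so the plate has turned 80° and sits in the fourth stop with no force on the finger. Retreating straight up and moving behind the bolt.

```bash
python3 -m jog '0 0 0 0 0 -0.3 -1; 0 0 0 0 0 -0.7 -1; 0 0 0 0 0 -0.9 -1; 0 0 0.31 0 0 -0.3 -1; 0 0 0 0 -0.6 0 -1; 0 0 0 0 -1 0 -1; 0 0 0 0 -1 0 -1; 0 0 0 0 -0.46 0 -1' && python3 -m jog '0 0 0 0 0 0 -1; 0 0 0 0 0 0 -1'; python3 ang.py s7; python3 - <<'E'
from h import *
p,t,w=wrist(); cv2.imwrite("pics/w3.png",p[:,:,::-1])
p,w=cloud("top"); x,y,z=w[...,0],w[...,1],w[...,2]
cv2.imwrite("pics/t3.png",cv2.resize(p[140:310,160:350,::-1],None,fx=4,fy=3.5,interpolation=cv2.INTER_CUBIC))
E
```

```text
clock: 14.5
tool_pos: [0.5265, -0.1291, 0.1402]
orientation: [180.0, -0.0, -178.9]
force: [0.8, 0.6, -1.5]
opening: 0.0002
clock: 14.75
tool_pos: [0.5269, -0.1271, 0.1402]
orientation: [180.0, -0.0, -178.8]
force: [-0.4, 0.1, 1.1]
opening: 0.0004
20 22 0.069 | 25 27 0.069 | 30 19 0.069 | 35 21 0.069 | 40 27 0.069 | 45 27 0.068 | 50 16 0.069 | 55 71 0.065 | 60 84 0.054 | 65 24 0.046 | 70 25 0.046 | 75 23 0.046 | 80 23 0.046 | 85 30 0.046 | 90 21 0.045 | 95 27 0.046 | 100 25 0.046 | 105 27 0.046 | 110 24 0.046 | 115 25 0.046 | 120 25 0.046 | 125 27 0.046 | 130 30 0.046 | 135 26 0.045 | 140 90 0.059 | 145 23 0.069 | 150 24 0.069 | 155 25 0.069 | 160 24 0.069 | 165 22 0.069 | 170 27 0.069 | 175 16 0.069 |
```

View pics/s7.png

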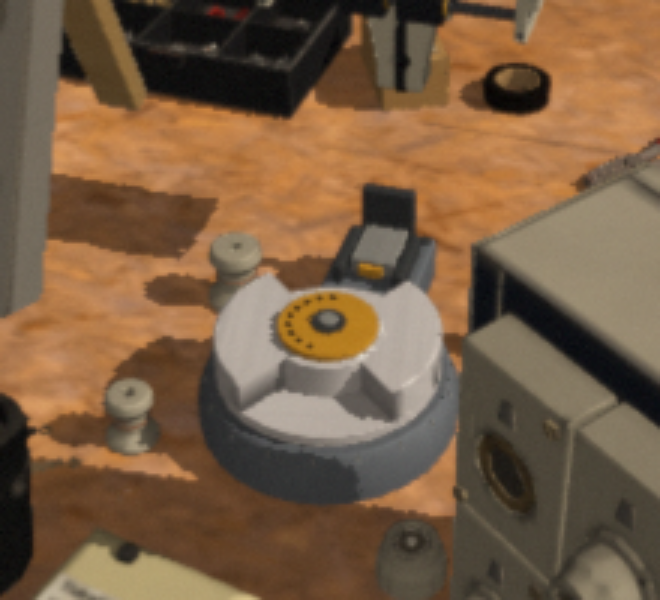

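View pics/t3.png

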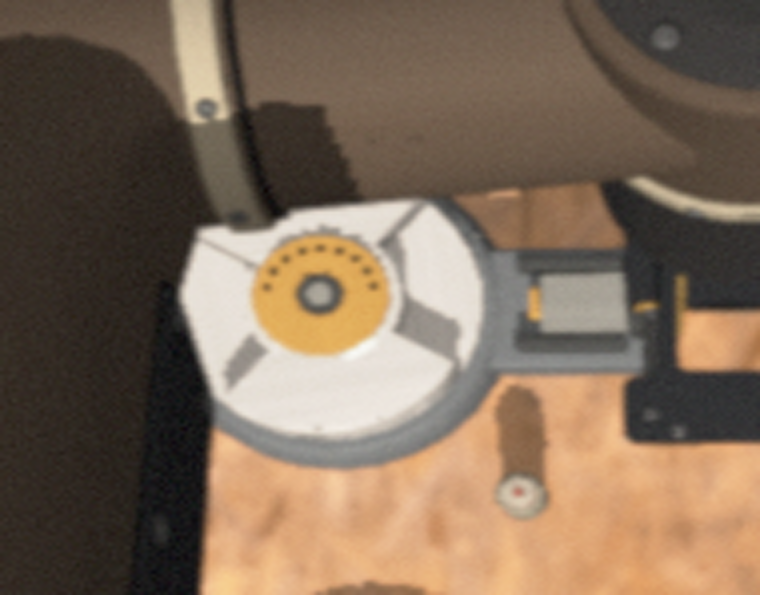

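The plate sits at 80°, the table hasn't moved, and the tool is outside the thumb plate. Descending behind it, then pushing gently.

```bash
(python3 -m jog '0 0 0 0 0 0.8 -1; 0 0 0 0 0 0.9 -1; 0 0 0 0 0 0.5 -1; 0 0 0 0 0 0.1 -1; 0 0 0 0 0 0 -1' 
python3 -m jog '0 0 0 0 0.2 0 -1; 0 0 0 0 0 0 -1'
python3 -m jog '0 0 0 0 0.15 0 -1; 0 0 0 0 0 0 -1'
python3 -m jog '0 0 0 0 0.1 0 -1; 0 0 0 0 0 0 -1'
python3 -m jog '0 0 0 0 0.1 0 -1; 0 0 0 0 0 0 -1' ) | grep -v open
```

```text
clock: 15.52
tool_pos: [0.5274, -0.1272, 0.0486]
orientation: [-180.0, 0.0, -178.8]
force: [0.6, 0.4, 0.7]
clock: 15.78
tool_pos: [0.5274, -0.1189, 0.0491]
orientation: [180.0, 0.1, -178.8]
force: [0.5, -0.6, -0.4]
clock: 16.02
tool_pos: [0.5268, -0.1131, 0.0484]
orientation: [180.0, 0.0, -178.8]
force: [0.8, -0.9, 0.3]
clock: 16.27
tool_pos: [0.5266, -0.1093, 0.0481]
orientation: [-180.0, -0.0, -178.8]
force: [-1.0, 0.4, 0.5]
clock: 16.52
tool_pos: [0.5265, -0.1054, 0.0481]
orientation: [180.0, -0.0, -178.8]
force: [-0.6, -0.9, -0.3]
```

```bash
(python3 -m jog '0 0 0 0 0.1 0 -1; 0 0 0 0 0 0 -1'
python3 -m jog '0 0 0 0 0.1 0 -1; 0 0 0 0 0 0 -1'
python3 -m jog '0 0 0 0 0.1 0 -1; 0 0 0 0 0 0 -1'
python3 -m jog '0 0 0 0 0.05 0 -1; 0 0 0 0 0 0 -1'
python3 -m jog '0 0 0 0 0.025 0 -1; 0 0 0 0 0 0 -1' ) | grep -v -e open -e orien
python3 - <<'E'
from h import *
p,w=cloud("side"); cv2.imwrite("pics/s8.png",cv2.resize(p[180:380,180:400,::-1],None,fx=3,fy=3))
E
```

```text
clock: 16.77
tool_pos: [0.5264, -0.1013, 0.0481]
force: [-0.5, -0.1, -0.1]
clock: 17.02
tool_pos: [0.5264, -0.0973, 0.0482]
force: [1.0, 0.0, 1.3]
clock: 17.27
tool_pos: [0.5263, -0.0932, 0.0482]
force: [0.2, -0.1, -0.0]
clock: 17.52
tool_pos: [0.5262, -0.0914, 0.0482]
force: [-0.5, 0.6, -0.4]
clock: 17.77
tool_pos: [0.5262, -0.0905, 0.0482]
force: [-0.6, -0.8, -0.3]
```

View pics/s8.png

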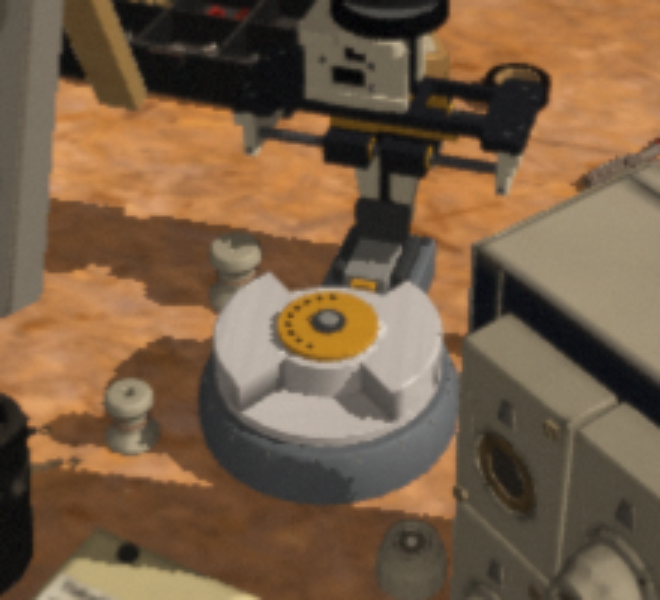

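The bolt is moving: the thumb plate has shifted from (390,210) to (383,225) px and the plate and table are unchanged. Measuring the thumb plate position, then small steps until the force rises.

```bash
cat > th.py <<'E'
from h import *
p,w=cloud("side");q=w[(abs(w[...,0]-.525)<.016)&(w[...,2]>.055)&(w[...,2]<.076)&(w[...,1]<-.05)&(w[...,1]>-.12)]
print("thumb inner y",len(q),np.percentile(q[:,1],[5,50,95]))
E
python3 th.py
(python3 -m jog '0 0 0 0 0.05 0 -1; 0 0 0 0 0 0 -1'
python3 -m jog '0 0 0 0 0.025 0 -1; 0 0 0 0 0 0 -1'
python3 -m jog '0 0 0 0 0.025 0 -1; 0 0 0 0 0 0 -1'  ) | grep -v -e open -e orien
python3 th.py
```

```text
thumb inner y 145 [-0.09322475 -0.07008562 -0.06796464]
clock: 18.12
tool_pos: [0.5261, -0.0896, 0.0482]
force: [2.2, -10.3, -1.1]
clock: 18.38
tool_pos: [0.526, -0.0894, 0.0483]
force: [1.9, -15.2, -1.3]
clock: 18.62
tool_pos: [0.5257, -0.0888, 0.0483]
force: [1.9, -16.2, 0.1]
thumb inner y 145 [-0.09182613 -0.06866432 -0.06601826]
```

The stop was met firmly at y≈-0.0896. Backing off now.

```bash
python3 -m jog '0 0 0 0 -0.2 0 -1; 0 0 0 0 -0.5 0 -1; 0 0 0 0 -0.4 0 -1; 0 0 0 0 0 -0.8 -1; 0 0 0 0 0 -1 -1; 0 0 0 0 0 -1 -1;  0 0 0 0 -0.9 -0.5 -1; 0 0 0 0 0 0 -1'
python3 ang.py s9; python3 th.py; python3 - <<'E'
from h import *
p,w=cloud("top"); w0=np.load("w.npy")
cv2.imwrite("pics/t4.png",cv2.resize(p[140:310,160:350,::-1],None,fx=4,fy=3.5,interpolation=cv2.INTER_CUBIC))
for n,W in(("before",w0),("after",w)):
    x,y,z=W[...,0],W[...,1],W[...,2]
    m=(np.hypot(x-.521,y-.048)<.034)&(z>.0705)&(z<.0755);print(n,"brass",W[m].mean(0),m.sum())
    q=(z>.07)&(y<-.05)&(y>-.12)&(abs(x-.525)<.025);print("thumb",W[q].mean(0),q.sum(), np.percentile(W[q][:,1],[3,97]))
    q=(abs(z-.034)<.004)&(y<-.03)&(y>-.12)&(abs(x-.525)<.045);P=W[q];print("tongue",P.mean(0),np.percentile(P[:,1],1),cv2.minAreaRect(P[:,:2].astype(np.float32)))
E
```

```text
clock: 19.68
tool_pos: [0.5288, -0.1681, 0.1821]
orientation: [-180.0, 0.2, -178.9]
force: [0.3, -0.0, -0.1]
opening: 0.0003
20 19 0.068 | 25 21 0.068 | 30 24 0.068 | 35 20 0.068 | 40 24 0.069 | 45 24 0.069 | 50 25 0.069 | 55 51 0.065 | 60 103 0.054 | 65 24 0.046 | 70 23 0.045 | 75 26 0.046 | 80 25 0.046 | 85 25 0.046 | 90 26 0.046 | 95 28 0.046 | 100 25 0.046 | 105 26 0.046 | 110 25 0.046 | 115 25 0.046 | 120 27 0.045 | 125 26 0.045 | 130 21 0.046 | 135 53 0.049 | 140 71 0.063 | 145 28 0.069 | 150 22 0.069 | 155 25 0.069 | 160 25 0.069 | 165 25 0.069 | 170 22 0.069 | 175 21 0.069 | thumb inner y 129 [-0.07042527 -0.06843869 -0.06637309]
before brass [0.52089475 0.04776058 0.0729129 ] 721
thumb [ 0.52502353 -0.09246643  0.07753299] 112 [-0.09650704 -0.08727825]
tongue [ 0.51919632 -0.06642684  0.03370395] -0.10520088933656828 ((0.5236291885375977, -0.06754253804683685), (0.06353319436311722, 0.07516785711050034), 1.0744295120239258)
after brass [0.5247779  0.03488522 0.07292617] 381
thumb [ 0.52281372 -0.08494732  0.58607893] 4176 [-0.1178959  -0.05225647]
tongue [ 0.52059326 -0.07877047  0.03376031] -0.1034591856261807 ((0.5234903693199158, -0.0666414350271225), (0.06372581422328949, 0.07311159372329712), 0.8501798510551453)
```

View pics/t4.png

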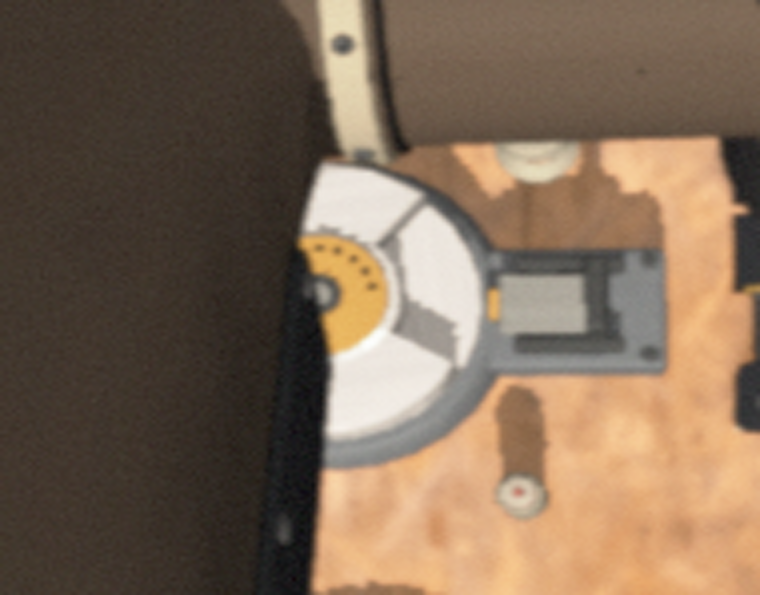

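View pics/s9.png

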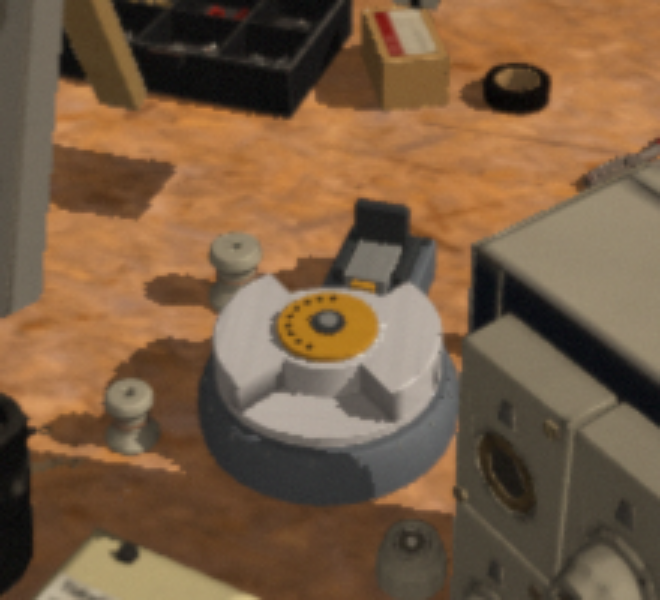

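```bash
python3 - <<'E'
from h import *
p,w=cloud("top"); w0=np.load("w.npy")
for n,W in(("before",w0),("after",w)):
    x,y,z=W[...,0],W[...,1],W[...,2]
    q=(z>.073)&(z<.085)&(y<-.04)&(y>-.12)&(abs(x-.525)<.025);print(n,"thumb",W[q].mean(0),q.sum(), np.percentile(W[q][:,1],[3,97]))
    q=(abs(z-.034)<.003)&(y<-.08)&(y>-.12)&(abs(x-.525)<.04);print("tongue end",np.percentile(W[q][:,1],[0,1,3]),np.percentile(W[q][:,0],[1,99]))
    q=(np.hypot(x-.618,y+.041)<.03)&(z>.03)&(z<.06); print("insul",W[q].mean(0),q.sum())
    q=(np.hypot(x-.425,y+.041)<.03)&(z>.02)&(z<.06); print("fuse",W[q].mean(0),q.sum())
o=ctrl.get_obs();print(o['clock'],o['force'])
E
```

```text
before thumb [ 0.52497227 -0.09251276  0.07758348] 111 [-0.0965075  -0.08727698]
tongue end [-0.10541116 -0.10523444 -0.10500369] [0.49377229 0.55533907]
insul [ 0.61779514 -0.0413485   0.04457738] 290
fuse [ 0.42424444 -0.04146976  0.04336987] 142
after thumb [ 0.52340014 -0.07421644  0.07732407] 119 [-0.07888861 -0.06980052]
tongue end [-0.10357337 -0.10347411 -0.10320174] [0.49374033 0.55517835]
insul [ 0.60543244 -0.0416371   0.04370781] 64
fuse [ 0.42416842 -0.04136649  0.04359478] 141
19.875 [-0.58669027 -0.34918236  0.74731546]
```

```bash
python3 - <<'E'
from h import *
a=cv2.imread("pics/s7.png",0);b=cv2.imread("pics/s9.png",0)
f=lambda r:np.round(np.array(cv2.phaseCorrelate(np.float32(a[r]),np.float32(b[r]),cv2.createHanningWindow((a[r].shape[1],a[r].shape[0]),cv2.CV_32F))[0])/3,3)
print("side px: plate",f(np.s_[260:460,190:460]),"brass",f(np.s_[270:370,260:400]),"insul",f(np.s_[370:460,90:170]),"cap",f(np.s_[510:600,370:450]))
p,_=vision.snapshot("top");A=cv2.imread("pics/top0.png",0).astype(np.float32);B=cv2.cvtColor(p,cv2.COLOR_RGB2GRAY).astype(np.float32)
g=lambda r:np.round(cv2.phaseCorrelate(A[r],B[r],cv2.createHanningWindow((A[r].shape[1],A[r].shape[0]),cv2.CV_32F))[0],3)
print("top px: tongue end",g(np.s_[205:255,315:335]),"fuse",g(np.s_[270:295,280:302]), "lower rim+tongue edge", g(np.s_[240:265,275:335]))
E
```

```text
side px: plate [-0.014 -0.028] brass [-0.    -0.028] insul [ 0.005 -0.037] cap [-0.011  0.018]
top px: tongue end [-0.594  0.27 ] fuse [-0.098  0.419] lower rim+tongue edge [-0.106  0.413]
```

In the side view the plate moved under 0.05 px across the bolt push, no more than the untouched bystanders did. The table therefore didn't shift, and the bolt travelled about 18 mm. Handing in.

```bash
python3 -c "
from plant import ctrl
print(ctrl.close_job())"
```

```text
the job is handed in; nothing more can be done
None
```

I turned the plate four clicks clockwise with the shut fingertips in notch A, then pushed the lock bolt home, and handed the job in at about 20 s. The robot was clear of everything by then.

- **Plate:** I felt the first three snaps and stepped over the fourth hump. The side camera's depth then put the notch 80° from its start. It stayed there after I withdrew and after the bolt push, to within about a degree.
- **Bolt:** I pushed it only after the plate was set. The thumb plate moved about 18.3 mm by the top camera, against the 18 mm stop. The push force rose to about 16 N at the stop, so I backed off.
- **Table and small things:** In the side view the plate and the insulator moved less than 0.05 pixel across the bolt push. The fuse and the fuse cap also appeared unmoved.

**Check that disagreed:** the top camera showed the tongue's end about 1.8 mm nearer the plate. That is about one pixel there, and a sub-pixel comparison of the same view also read 0.6 pixel at the tongue's end. The side view showed no shift, so I took it as a pixel effect. A shift of a few tenths of a millimetre cannot be ruled out, as 16 N is probably close to what the loose table can resist.

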